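Turn a plaster mould onto its key and latch it

TASK

The round plaster mould sits crooked on its stand because it is riding on the key. Without taking it off the spindle, turn it by its raised boss until its deep rim notch drops over the key and it lies flat, then swing the hold-down latch all the way in over its rim. Leave the bowl, the cup and the other mould piece where they are.

Things in the scene. Friction and masses are not known exactly. Their poses are not given: they have to be found in the camera images.
- stand_centre (a point): Point on the spindle axis of the fixed metal stand, level with the four rests that carry the mould, 30 mm above the table; axes are the stand's own, z up. The stand is an aluminium disc of 216 mm diameter, 18 mm thick, with an upright spindle 18 mm in diameter, top 76 mm above the table. The latch post stands 118 mm from the axis in the stand's +y direction
- stand_key (a point): Point in the middle of the stand's key at the level of the rests, 76 mm from the spindle axis, 50 degrees from the stand's x axis towards its y axis. The key is a steel block 14 mm wide, lying radially from 65 to 97 mm from the axis (it sticks out past the mould's rim), its top 12 mm above the rests
- mould_centre (a point): Centre of the loose round plaster mould, half-way up, on its bore axis; z is its upward axis, x points from the bore to the deep notch. A disc of 176 mm diameter, 28 mm thick, 0.5 to 0.8 kg, with a 25 mm bore that sits loosely on the spindle. Riding on the key it is tilted by about 7 degrees; home, its centre is 44 mm above the table
- mould_notch (a point): Point on the mould's underside in the deep square rim notch, 76 mm from the bore axis along the mould's x; home, it is within a few mm of stand_key. The notch is 20 mm wide, goes right through, reaches in to 60 mm from the bore axis and accepts the key. A second, shallow nick only 8 mm deep, 150 degrees on (from x towards y), does not
- mould_boss (a point): Centre (half-way up) of the upright plaster boss on the mould's top, 24 mm in diameter, standing 33 mm above the top face; 58 mm from the bore axis, 200 degrees from the mould's x axis (from x towards y). Pushing it sideways turns the mould on the spindle: 4 to 13 N by friction, more once the key stops it
- latch_pivot (a point): Point on the upright pivot axis of the hold-down latch, at the underside of its arm, 61 mm above the table
- latch_pin (a point): Middle of the latch's upright handle pin: 12 mm in diameter, 48 mm from the pivot, reaching from the arm's top (69 mm above the table) to 104 mm; the point is 86 mm above the table. The arm is a flat steel bar 18 mm wide, 8 mm thick, its end 56 mm from the pivot
- latch (a joint): Latch angle in rad: 0 is fully open (arm along the stand's +x), growing clockwise seen from above to the stop at 1.6 (arm pointing at the spindle, over the mould's rim). It stays where it is left; about 3 N at the pin moves it. It passes 3 mm over a mould that is home and is blocked by one that still rides on the key
- bowl: White porcelain bowl, 110 mm across, 55 mm high, origin under its centre; leave alone
- cup: White porcelain cup, 72 mm across, 75 mm high, origin under its centre; leave alone
- mould_half: Small plaster mould piece 90 by 60 mm, 38 mm high, origin under its centre; leave alone
Mind the look-alikes: they are no part of the job. Of the things that look like the part that bears mould_centre, the middle-sized one is meant.

How it is judged (in metres and radians):
On the way, in this order (a step that is already met when the one before it is completed fails the run):
1. the mould has dropped over the key and lies flat on the rests (horizontal distance between mould_notch and stand_key below 0.01 m and z of mould_notch in the frame of stand_centre below 0.003 m and angle between mould_centre's own z axis and vertical below 0.03 rad), for 0.2 s.
2. the latch is swung in over the rim (value of joint latch above 1.4 rad), for 0.2 s.
At the end, for the whole second after the job is handed in: The mould is at rest and flat on the rests (tilt under 0.03 rad, the notch point less than 3 mm above the rests and within 10 mm of the key's point) and the latch is at more than 1.4 rad (all of step 1 and value of joint latch above 1.4 rad and linear speed of mould below 0.02 m/s); the robot touches nothing.
It fails at once if the mould is lifted off the spindle (z of mould_centre in the frame of stand_centre above 0.06 m).
It fails at once if the bowl, cup or other mould piece is disturbed (distance of any of bowl, cup, mould_half from where it was at the start of the episode above 0.02 m).
It also fails if it takes over 56 s, if anything falls off the work surface, if the arm or the gripper's body presses on something with over 40 N, if the wrist force passes 120 N, or if a joint passes its speed limit or range.

ROBOT

A 6-joint arm with a two-finger parallel gripper is mounted at the origin on the work surface. World frame = base frame: x ahead of the robot, y to its left, z up, the work surface at z = 0. Lengths are in mm, angles in rad, forces in N, time in s.
With the tool pointing down it reaches from about 350 to 975 mm from the base axis. Payload 17.4 kg.
Tool frame: the origin (TCP) lies at the very end of the fingers, on their centre line; the grasp point (between the pads) lies 19 mm behind it; z points along the fingers, y is the direction in which the jaws open and shut (so a half turn about z gives the same grasp; the last joint's range is limited). The gripper opens to 85 mm and grips with 20 to 120 N. Pads are 22 mm wide; open, the fingers measure 114 mm over their backs; the gripper's body (76 mm by 85 mm) begins 54 mm behind the grasp point. The pads swing forward as they close: fully open they stand 13 mm farther back than shut.
Start: joints at [1.112, 0.116, 1.442, -0, 1.584, -0.038], TCP at [275.74, 616.117, 231.303] pointing down, gripper open.
Joint ranges: [-2.83, 2.83], [-0.83, 2.19], [0.07, 2.5], [-1.14, 4.28], [0.01, 3], [-2.97, 2.97]. Speed limits (rad/s): [1.89, 1.89, 2.22, 3.14, 3.14, 3.14].

INTERFACE

Orientations are given as a rotation vector (axis times angle).
In Python, from workcell import status, eyes, order gives the robot as it stands.
- The arm moves only by the shell command python3 -m inch 'ROWS' [FORCE]. ROWS is JSON, a list of rows, each an object of numbers: "claw": the closure, from -1 (fully open) to 1 (shut); "x", "y", "z": the shift along the world's x, y, z normalised to -1 to 1, where 1 is 0.15 m; "yaw": the turn about the world's z normalised to -1 to 1, where 1 is 45 degrees. In form: [{"claw": .., "x": .., "y": .., "z": .., "yaw": ..}, ...]. A call has 1 to 12 rows; each row is the pose to reach, as a shift and turn from the pose measured when the call began; what a row does not reach only later rows make up. A row lasts 1/10 s, in which the tool goes at most 50 mm and 8.59 degrees, less where a joint would pass 70% of its speed; a pose out of reach is approached as far as the arm can. A call with a number of a shift or a turn outside -1 to 1 is refused whole. A call with a gripper value outside its range is refused whole. The fingers move at their own pace and stop on an object; FORCE is the grip in N (left out, the last holds). Time passes only in rows, so rows that repeat a pose let the fingers close. It gives the time, the measured TCP pose, the force and the opening at its end, in the units of the state.
- status.sense(): the state, without advancing time (a new reading comes with each control period).
- eyes.camera(name): name is "scene" or "top" or "wrist"; returns the picture (384x512x3 uint8, red, green, blue); there is no depth.
- eyes.camera_info(name): a dict with "camera_matrix" (3x3 intrinsics, pixels), "T" (4x4, takes a point from camera to world coordinates); the wrist camera has in their place "mount" (4x4, takes a point from camera to tool coordinates, whose origin is the TCP and whose axes are the flange's). Camera axes: x right, y down, z forward; pixel columns grow to the right and rows downward; lengths in mm; the calibration is good to about 2 mm. A picture is of the moment at which its call begins: read the wrist's pose just before it. camera_info takes no time and is no camera call.
- order.finish_job(): hands the job in, once; it reports no verdict.
The state is a dict: "time": time; "joint_positions": joint angles; "qvel": joint speeds; "joint_efforts": joint torques, N m; "eef_pos": TCP position; "eef_rot": TCP orientation; "contact_force": force on the tool from outside, world axes, zero at the start; "ft_torque": the same for the moment, N m; "gripper_width": finger opening in mm.
Only numpy, scipy, OpenCV 4.12 (cv2) and the standard library are available. Lean on these libraries where they do the work, as an engineer would, in place of code of your own. Each camera call takes 0.05 s, during which the arm holds its last target.

## Working session

There is one attempt and no reset: what is moved stays moved. The work goes in short steps, Python scripts to look and compute and a shell command to move; the robot and the scene stay as the last step left them, time stands still between calls to the robot, and variables do not carry over. Pictures are saved under pics/ and viewed, and the job is handed in when it is done.

```bash
mkdir -p pics; ls
python3 - <<'E'
from workcell import status, eyes
import cv2,json,numpy as np
s=status.sense();print(s)
for n in("scene","top","wrist"):
    im=eyes.camera(n);cv2.imwrite(f"pics/{n}0.png",im[:,:,::-1])
    print(n,{k:np.round(v,3).tolist() if not isinstance(v,str) else v for k,v in eyes.camera_info(n).items()})
E
```

```text
pics
{'time': 0.0, 'joint_positions': array([ 1.11219867e+00,  1.16472435e-01,  1.44226829e+00,  2.59374322e-05,
        1.58399518e+00, -3.78066840e-02]), 'qvel': array([-0.00300701,  0.00044661, -0.00099835, -0.00056323,  0.00068818,
       -0.0007636 ]), 'joint_efforts': array([-2.24328192e-03, -7.31984782e+01, -6.32498503e+01, -2.47516291e-04,
        6.26017063e-03, -1.03691202e-04]), 'eef_pos': array([275.64638081, 615.94304743, 230.56943095]), 'eef_rot': array([-6.56046699e-01, -3.07201589e+00,  1.73061212e-03]), 'contact_force': array([-0.73281466, -0.0235342 ,  0.73700907]), 'ft_torque': array([ 0.01298302, -0.01980253, -0.00257461]), 'gripper_width': 84.99695241424887}
scene {'camera_matrix': [[414.769, 0.0, 253.254], [0.0, 414.769, 188.736], [0.0, 0.0, 1.0]], 'T': [[0.438, 0.726, -0.531, 1192.186], [0.899, -0.352, 0.261, -281.257], [0.003, -0.591, -0.806, 1013.38], [0.0, 0.0, 0.0, 1.0]]}
top {'camera_matrix': [[386.989, 0.0, 260.974], [0.0, 386.989, 195.761], [0.0, 0.0, 1.0]], 'T': [[0.029, -0.999, 0.043, 530.489], [-1.0, -0.029, 0.012, 27.214], [-0.011, -0.044, -0.999, 1007.736], [0.0, 0.0, 0.0, 1.0]]}
wrist {'camera_matrix': [[345.458, 0.0, 260.663], [0.0, 345.458, 189.97], [0.0, 0.0, 1.0]], 'mount': [[0.001, -0.962, -0.272, 69.446], [1.0, 0.001, 0.001, 0.089], [-0.0, -0.272, 0.962, -143.945], [0.0, 0.0, 0.0, 1.0]]}
```

View pics/scene0.png

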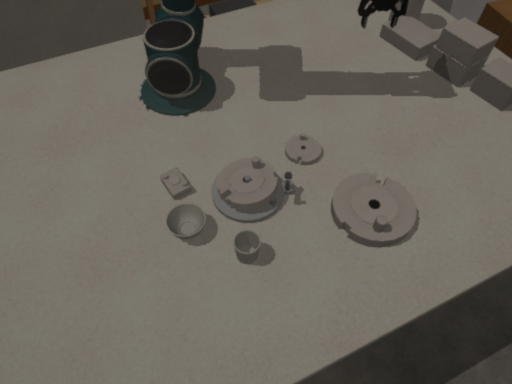

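View pics/top0.png

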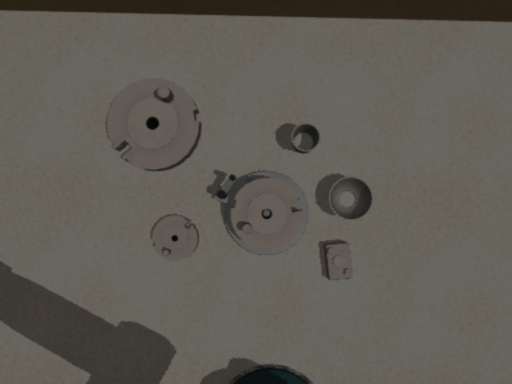

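View pics/wrist0.png

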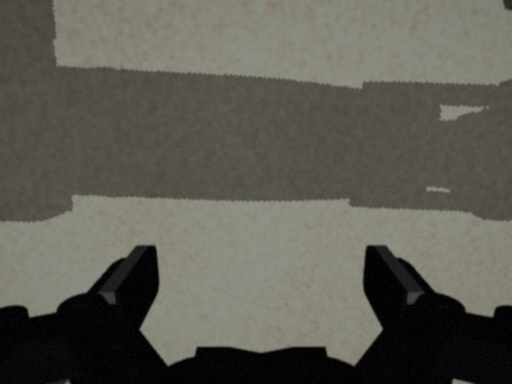

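Three look-alike round moulds appear in the top picture: a large one at (153,123), a small one at (175,238), and one on the metal stand at (267,213). The one on the stand is middle-sized and is the only one on a spindle, so it is the one meant. I'll confirm that in an enlarged crop.

Run:
```python
import cv2,numpy as np
a=cv2.imread("pics/top0.png")[160:266,205:320]
b=cv2.imread("pics/scene0.png")[145:225,200:305]
a=cv2.resize(a,None,fx=5.2,fy=5.2,interpolation=cv2.INTER_CUBIC)
b=cv2.resize(b,None,fx=7,fy=7,interpolation=cv2.INTER_CUBIC)
cv2.imwrite("pics/ta.png",cv2.convertScaleAbs(a,alpha=1.6));cv2.imwrite("pics/sb.png",cv2.convertScaleAbs(b,alpha=1.5))
```

```text
(no output)
```

View pics/ta.png

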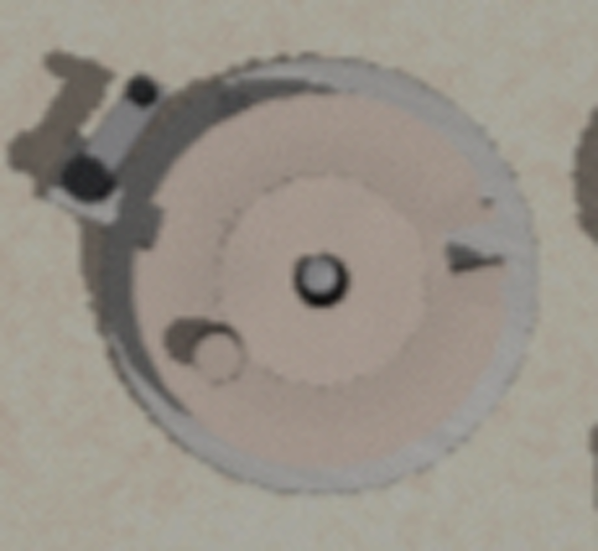

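View pics/sb.png

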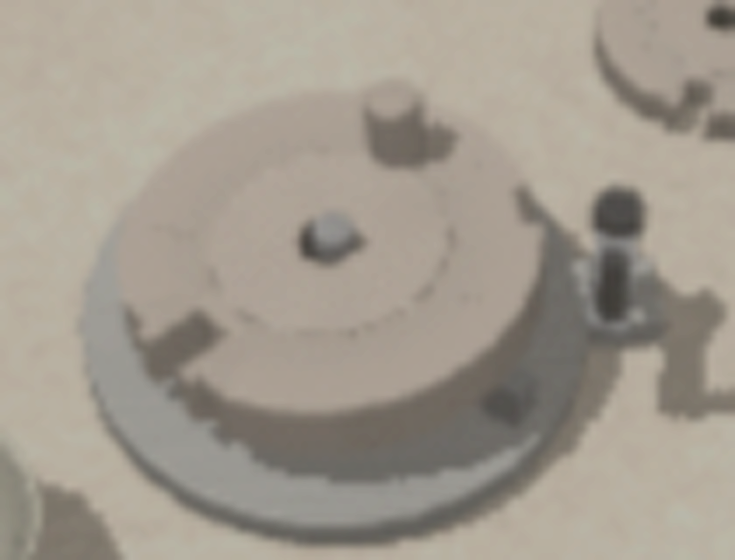

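The crop confirms it. The spindle is at (320,273) in the top crop, the deep notch at (475,255), the boss top at (218,357), the shallow nick at (145,225), the latch pivot at (88,175) and the latch pin at (142,90). Next I'll work out positions with the given heights and check them against the scene camera.

```bash
cat > h.py <<'E'
import numpy as np
from workcell import status, eyes
def ray(cam,u,v):
    i=eyes.camera_info(cam);K=np.array(i["camera_matrix"]);T=np.array(i["T"])
    d=T[:3,:3]@np.linalg.solve(K,[u,v,1]);return T[:3,3],d
def atz(cam,u,v,z):
    o,d=ray(cam,u,v);return o+d*(z-o[2])/d[2]
def proj(cam,p,Tw=None):
    i=eyes.camera_info(cam);K=np.array(i["camera_matrix"]);T=np.array(i["T"]) if Tw is None else Tw
    q=K@(np.linalg.inv(T)@np.r_[p,1])[:3];return q[:2]/q[2]
def tri(a,b):
    A=[];r=[]
    M=np.zeros((3,3));y=np.zeros(3)
    for c,u,v in(a,b):
        o,d=ray(c,u,v);d=d/np.linalg.norm(d);P=np.eye(3)-np.outer(d,d);M+=P;y+=P@o
    p=np.linalg.solve(M,y);return p
E
python3 - <<'E'
from h import *
t=lambda x,y:("top",205+x/5.2-.4,160+y/5.2-.4)
s=lambda x,y:("scene",200+x/7-.43,145+y/7-.43)
np.set_printoptions(precision=1,suppress=True)
P={"spindle":(t(320,273),s(333,228),76),"boss":(t(218,357),s(393,95),85),"pin":(t(142,90),s(618,270),104),"pivot":(t(88,175),s(618,205),69)}
for k,(a,b,z) in P.items(): print(k,tri(a,b),atz(*a,z),atz(*b,z))
# stand disc centre from outline (top z18): left 88?,right 538, top 55, bottom 492
print(atz(*t(312,274),18))
E
```

```text
spindle [531.7  24.8  77.1] [531.9  25.2  76. ] [530.7  24.7  76. ]
boss [492.7  70.4  96.1] [492.1  70.7  85. ] [484.3  74.8  85. ]
pin [613.  109.4  96.6] [611.9 107.8 104. ] [618.1 107.2 104. ]
pivot [573.9 133.5  80.3] [574.5 134.9  69. ] [566.4 138.5  69. ]
[531.4  29.   18. ]
```

Spindle (531.5, 25), pivot distance 116.5 mm (expected 118) and pin radius 46 mm (expected 48) all agree. To refine, I'll move above the stand and use the wrist camera for a closer look.

```bash
python3 -m inch '[{"claw":0.2,"x":0.33,"y":-1,"z":0.3,"yaw":0},{"claw":0.2,"x":0.67,"y":-1,"z":0.3,"yaw":0},{"claw":0.2,"x":0.67,"y":-1,"z":0.3,"yaw":0},{"claw":0.2,"x":0.67,"y":-1,"z":0.3,"yaw":0},{"claw":0.2,"x":0.67,"y":-1,"z":0.3,"yaw":0},{"claw":0.2,"x":0.67,"y":-1,"z":0.3,"yaw":0}]'
python3 -m inch '[{"claw":0.2,"x":0.4,"y":-1,"z":0.1,"yaw":0},{"claw":0.2,"x":0.4,"y":-1,"z":0.1,"yaw":0},{"claw":0.2,"x":0.4,"y":-1,"z":0.1,"yaw":0},{"claw":0.2,"x":0.4,"y":-1,"z":0.1,"yaw":0},{"claw":0.2,"x":0.4,"y":-1,"z":0.1,"yaw":0}]'
python3 - <<'E'
from h import *
import cv2
s=status.sense();print(s)
im=eyes.camera("wrist");cv2.imwrite("pics/w1.png",cv2.convertScaleAbs(cv2.resize(im[:,:,::-1],None,fx=1.5,fy=1.5),alpha=1.6))
np.savez("w1.npz",p=s["eef_pos"],r=s["eef_rot"])
E
```

```text
time: 0.75
eef_pos: [376.6, 465.5, 275.8]
eef_rot: [-0.658, -3.072, 0.001]
contact_force: [-1.4, 0.5, -0.7]
gripper_width: 34.0
time: 1.25
eef_pos: [436.8, 315.0, 290.8]
eef_rot: [-0.661, -3.071, 0.001]
contact_force: [-0.7, -0.2, 1.1]
gripper_width: 34.2
{'time': 1.25, 'joint_positions': array([ 5.77433608e-01, -1.91450536e-01,  1.64522322e+00, -6.42443854e-05,
        1.68825090e+00, -5.69616770e-01]), 'qvel': array([ 0.04667364,  0.019323  , -0.00688972,  0.00826671, -0.00547637,
        0.02901073]), 'joint_efforts': array([ -3.65778543, -48.9917922 , -63.34368467,  -0.28312253,
         0.16915487,  -0.74144337]), 'eef_pos': array([436.83176509, 315.01116333, 290.78189886]), 'eef_rot': array([-6.60607018e-01, -3.07108776e+00,  5.51051167e-04]), 'contact_force': array([-0.65095409, -0.22018391,  1.09794068]), 'ft_torque': array([-0.01489495,  0.023772  ,  0.00387361]), 'gripper_width': 34.19974907443964}
```

View pics/w1.png

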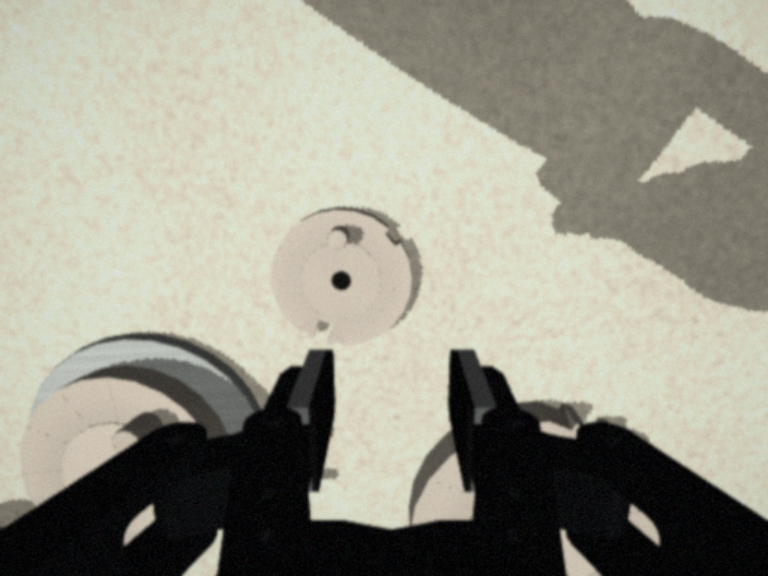

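```bash
cat >> h.py <<'E'
from scipy.spatial.transform import Rotation as Ro
def Tw(p,r):
    T=np.eye(4);T[:3,:3]=Ro.from_rotvec(r).as_matrix();T[:3,3]=p
    return T@np.array(eyes.camera_info("wrist")["mount"])
def watz(T,u,v,z):
    K=np.array(eyes.camera_info("wrist")["camera_matrix"])
    d=T[:3,:3]@np.linalg.solve(K,[u,v,1]);o=T[:3,3];return o+d*(z-o[2])/d[2]
E
python3 - <<'E'
from h import *
np.set_printoptions(precision=3,suppress=True)
s=status.sense();print(Ro.from_rotvec(s["eef_rot"]).as_matrix())
T=Tw(s["eef_pos"],s["eef_rot"])
print(watz(T,260,100,60)-s["eef_pos"])
E
```

```text
[[-0.912  0.41  -0.001]
 [ 0.41   0.912 -0.   ]
 [ 0.001 -0.001 -1.   ]]
[ -56.784   24.906 -230.481]
```

```bash
python3 -m inch '[{"claw":0.2,"x":0.4,"y":-1,"z":0,"yaw":0},{"claw":0.2,"x":0.4,"y":-1,"z":0,"yaw":0},{"claw":0.2,"x":0.4,"y":-1,"z":0,"yaw":0},{"claw":0.2,"x":0.4,"y":-1,"z":0,"yaw":0},{"claw":0.2,"x":0.4,"y":-1,"z":0,"yaw":0}]'
python3 -m inch '[{"claw":0.2,"x":0.6,"y":-1,"z":0,"yaw":0},{"claw":0.2,"x":0.6,"y":-1,"z":0,"yaw":0},{"claw":0.2,"x":0.6,"y":-1,"z":0,"yaw":0},{"claw":0.2,"x":0.6,"y":-1,"z":0,"yaw":0},{"claw":0.2,"x":0.6,"y":-1,"z":0,"yaw":0},{"claw":0.2,"x":0.6,"y":-1,"z":0,"yaw":0}]'
python3 - <<'E'
from h import *
import cv2
s=status.sense()
im=eyes.camera("wrist");cv2.imwrite("pics/w2.png",cv2.convertScaleAbs(cv2.resize(im[:,:,::-1],None,fx=1.5,fy=1.5,interpolation=cv2.INTER_CUBIC),alpha=1.6))
np.savez("w2.npz",p=s["eef_pos"],r=s["eef_rot"])
E
```

```text
time: 1.8
eef_pos: [496.7, 166.2, 289.9]
eef_rot: [-0.66, -3.07, 0.001]
contact_force: [-0.0, 0.8, 0.3]
gripper_width: 34.1
time: 2.4
eef_pos: [586.9, 18.2, 289.3]
eef_rot: [-0.658, -3.069, 0.0]
contact_force: [-1.2, -0.1, -0.1]
gripper_width: 34.2
```

View pics/w2.png

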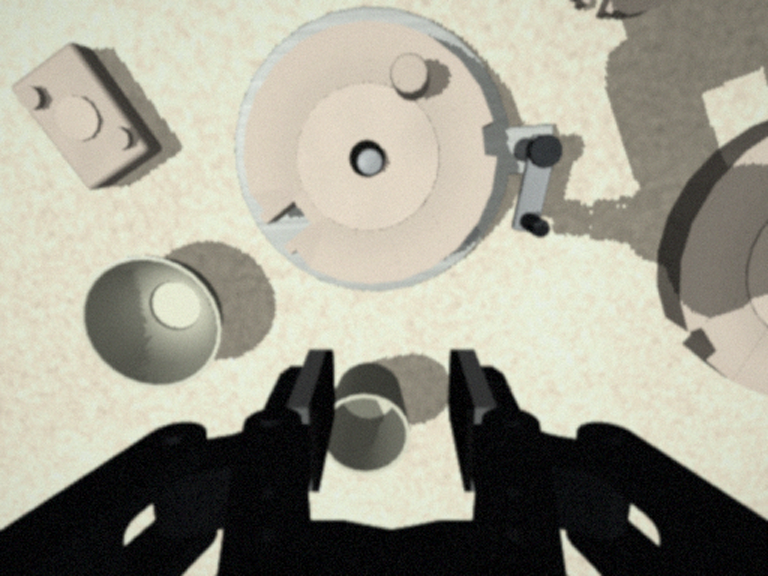

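The view shows the spindle top at (370,161), the boss top at (411,72), the pivot knob at (543,151), the pin top at (541,229), the notch at (288,218) and the nick at (490,140). The cup is at (368,430).

Run:
```python
from h import *
np.set_printoptions(precision=1,suppress=True)
w=np.load("w2.npz");T=Tw(w["p"],w["r"])
f=lambda u,v,z:watz(T,u/1.5,v/1.5,z)
s=f(370,161,76);print("sp",s)
for n,u,v,z in(("boss",411,72,93),("bosshi",411,72,97),("pin",541,229,104),("pinbase",528,213,69),("piv",543,151,85),("pivbase",520,150,69),("notch in",293,213,57),("notch out",272,222,57),("nick",490,140,57),("standL",235,140,18),("standT",370,8,18)):
    p=f(u,v,z);d=(p-s)[:2];print(n,p,"r",np.hypot(*d),"ang",np.degrees(np.arctan2(d[1],d[0])))
```

```text
sp [530.4  28.2  76. ]
boss [492.2  74.1  93. ] r 59.75435185598173 ang 129.71244313102966
bosshi [492.6  73.8  97. ] r 59.267547596615735 ang 129.63401474402707
pin [613.2 111.8 104. ] r 117.70194830401749 ang 45.30580882523343
pinbase [608.2 114.3  69. ] r 116.0462653541012 ang 47.886803981509
piv [570.5 134.1  85. ] r 113.25011783686863 ang 69.24925172033961
pivbase [565.6 124.   69. ] r 102.12859293156512 ang 69.81454276677422
notch in [541.2 -39.2  57. ] r 68.2666834417806 ang -80.84923633584235
notch out [540.8 -56.2  57. ] r 85.0127119672184 ang -82.94147265972407
nick [552.1 109.8  57. ] r 84.43665839163023 ang 75.12884070282567
standL [474.5 -63.4  18. ] r 107.2517193372863 ang -121.4173073375227
standT [433.5  70.3  18. ] r 105.6787290999365 ang 156.48881690342316
```

Two cameras agree within 2–3 mm on the spindle (531, 26.5) and the boss (492.5, 72, about 130°). The key should be at about 28°, so I need about 100° anticlockwise. The plan is to straddle the boss with loosely open fingers along the tangent.

```bash
python3 -m inch '[{"claw":0.1,"x":-0.3,"y":0.18,"z":0,"yaw":-0.19},{"claw":0.1,"x":-0.63,"y":0.36,"z":-0.1,"yaw":-0.38},{"claw":0.1,"x":-0.63,"y":0.36,"z":-0.4,"yaw":-0.58},{"claw":0.1,"x":-0.63,"y":0.36,"z":-0.7,"yaw":-0.58},{"claw":0.1,"x":-0.63,"y":0.36,"z":-1,"yaw":-0.58},{"claw":0.1,"x":-0.63,"y":0.36,"z":-1,"yaw":-0.58},{"claw":0.1,"x":-0.63,"y":0.36,"z":-1,"yaw":-0.58}]'
python3 - <<'E'
from h import *
import cv2
s=status.sense()
im=eyes.camera("wrist");cv2.imwrite("pics/w3.png",cv2.convertScaleAbs(cv2.resize(im[:,:,::-1],None,fx=1.5,fy=1.5,interpolation=cv2.INTER_CUBIC),alpha=1.6))
np.savez("w3.npz",p=s["eef_pos"],r=s["eef_rot"])
E
```

```text
time: 3.15
eef_pos: [492.0, 73.5, 140.9]
eef_rot: [-1.331, -2.843, -0.001]
contact_force: [0.3, 0.5, 1.7]
gripper_width: 38.3
```

View pics/w3.png

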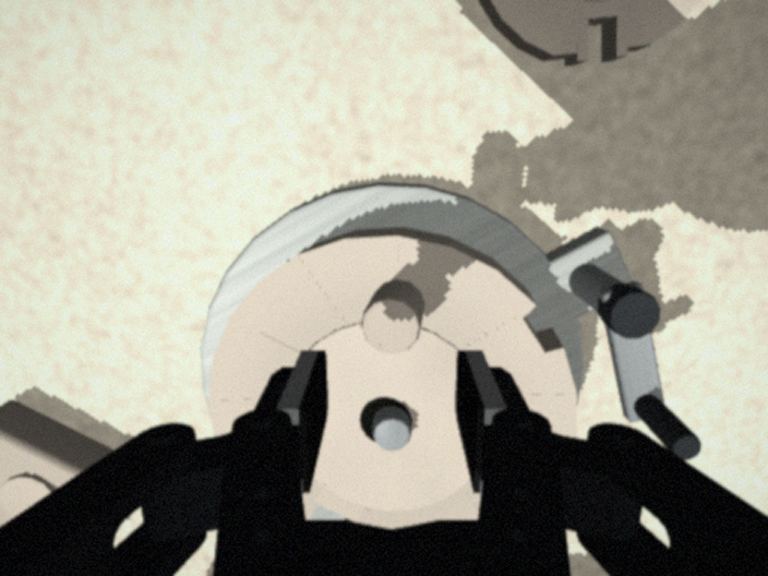

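The boss top is at (391,325) and the spindle at (391,434). Both lie exactly on the jaw centre line (u=391).

```bash
python3 - <<'E'
from h import *
np.set_printoptions(precision=1,suppress=True)
w=np.load("w3.npz");T=Tw(w["p"],w["r"])
f=lambda u,v,z:watz(T,u/1.5,v/1.5,z)
for n,u,v,z in(("boss",391,325,93),("sp",393,434,76),("pin",683,446,104),("pinbase",646,405,69),("piv",632,314,88)):print(n,f(u,v,z))
E
python3 -m inch '[{"claw":0.1,"x":0,"y":0,"z":-0.2,"yaw":0},{"claw":0.1,"x":0,"y":0,"z":-0.4,"yaw":0},{"claw":0.1,"x":0,"y":0,"z":-0.47,"yaw":0},{"claw":0.1,"x":0,"y":0,"z":-0.47,"yaw":0}]'
```

```text
boss [492.5  72.8  93. ]
sp [531.   28.2  76. ]
pin [611.6 111.1 104. ]
pinbase [613.8 111.6  69. ]
piv [564.8 136.9  88. ]
time: 3.6
eef_pos: [493.1, 73.5, 72.4]
eef_rot: [-1.332, -2.845, -0.003]
contact_force: [0.3, 0.5, 1.1]
gripper_width: 38.3
```

```bash
cat > arc.py <<'E'
import sys
from h import *
s=status.sense();p=s["eef_pos"];c=np.array([531,27.5]);r=59.
a0=np.arctan2(p[1]-c[1],p[0]-c[0]);print(np.degrees(a0),np.hypot(*(p[:2]-c)))
for d in map(float,sys.argv[1:]):
    a=a0+np.radians(d);q=c+r*np.array([np.cos(a),np.sin(a)]);print(d,np.round((q-p[:2])/150,3),"yaw",round(d/45,3))
E
python3 arc.py 4 8 12 16 20 24 28 32 36 40
```

```text
129.52619154786925 59.60732604662348
4.0 [-0.018 -0.021] yaw 0.089
8.0 [-0.037 -0.041] yaw 0.178
12.0 [-0.055 -0.062] yaw 0.267
16.0 [-0.071 -0.084] yaw 0.356
20.0 [-0.086 -0.107] yaw 0.444
24.0 [-0.099 -0.131] yaw 0.533
28.0 [-0.111 -0.156] yaw 0.622
32.0 [-0.12  -0.182] yaw 0.711
36.0 [-0.128 -0.208] yaw 0.8
40.0 [-0.134 -0.235] yaw 0.889
```

```bash
python3 -m inch '[{"claw":0.25,"x":-0.018,"y":-0.021,"z":0,"yaw":0.09},{"claw":0.25,"x":-0.037,"y":-0.041,"z":0,"yaw":0.18},{"claw":0.25,"x":-0.055,"y":-0.062,"z":0,"yaw":0.27},{"claw":0.25,"x":-0.071,"y":-0.084,"z":0,"yaw":0.36},{"claw":0.25,"x":-0.086,"y":-0.107,"z":0,"yaw":0.44},{"claw":0.25,"x":-0.099,"y":-0.131,"z":0,"yaw":0.53},{"claw":0.25,"x":-0.111,"y":-0.156,"z":0,"yaw":0.62},{"claw":0.25,"x":-0.12,"y":-0.182,"z":0,"yaw":0.71},{"claw":0.25,"x":-0.128,"y":-0.208,"z":0,"yaw":0.8},{"claw":0.25,"x":-0.134,"y":-0.235,"z":0,"yaw":0.89}]'
python3 arc.py 4 8 12 16 20 24 28 32 36 40
python3 - <<'E'
from h import *
import cv2
s=status.sense()
im=eyes.camera("wrist");im2=eyes.camera("top")[150:276,190:340]
im=np.hstack([cv2.resize(im,(520,390)),cv2.resize(im2,(464,390),interpolation=cv2.INTER_CUBIC)])
cv2.imwrite("pics/m1.png",cv2.convertScaleAbs(cv2.resize(im,(800,317))[:,:,::-1],alpha=1.6))
E
```

```text
time: 4.6
eef_pos: [474.1, 38.4, 75.2]
eef_rot: [0.273, 3.128, 0.004]
contact_force: [0.1, 2.6, -1.5]
gripper_width: 32.1
169.13234323327524 57.9682479181249
4.0 [-0.011 -0.026] yaw 0.089
8.0 [-0.013 -0.053] yaw 0.178
12.0 [-0.014 -0.081] yaw 0.267
16.0 [-0.012 -0.108] yaw 0.356
20.0 [-0.009 -0.135] yaw 0.444
24.0 [-0.004 -0.162] yaw 0.533
28.0 [ 0.004 -0.189] yaw 0.622
32.0 [ 0.013 -0.215] yaw 0.711
36.0 [ 0.023 -0.24 ] yaw 0.8
40.0 [ 0.036 -0.264] yaw 0.889
```

View pics/m1.png

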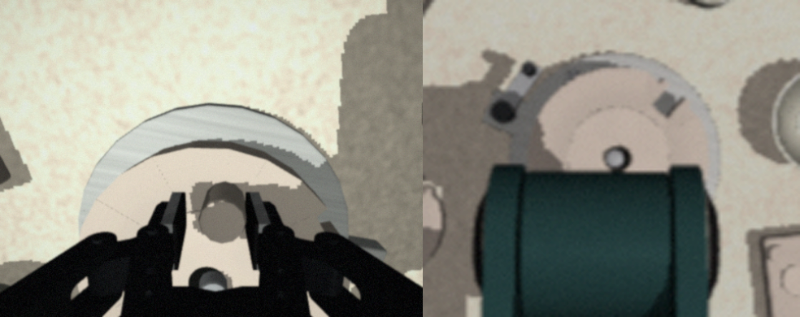

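The mould turned with the boss: in the top view the notch is now at (668,103), up and right of the spindle. About 70° remains, so I'll continue.

```bash
python3 -m inch '[{"claw":0.25,"x":-0.009,"y":-0.026,"z":-0.01,"yaw":0.09},{"claw":0.25,"x":-0.013,"y":-0.053,"z":-0.02,"yaw":0.18},{"claw":0.25,"x":-0.014,"y":-0.081,"z":-0.02,"yaw":0.27},{"claw":0.25,"x":-0.012,"y":-0.108,"z":-0.02,"yaw":0.36},{"claw":0.25,"x":-0.009,"y":-0.135,"z":-0.02,"yaw":0.44},{"claw":0.25,"x":-0.004,"y":-0.162,"z":-0.02,"yaw":0.53},{"claw":0.25,"x":0.004,"y":-0.189,"z":-0.02,"yaw":0.62},{"claw":0.25,"x":0.013,"y":-0.215,"z":-0.02,"yaw":0.71},{"claw":0.25,"x":0.023,"y":-0.24,"z":-0.02,"yaw":0.8},{"claw":0.25,"x":0.036,"y":-0.264,"z":-0.02,"yaw":0.89}]'
python3 arc.py 2 4 6 8 10 12 14 16 18 20 22 24
python3 - <<'E'
from h import *
import cv2
s=status.sense()
im=eyes.camera("wrist");im2=eyes.camera("top")[150:276,190:340]
im=np.hstack([cv2.resize(im,(520,390)),cv2.resize(im2,(464,390),interpolation=cv2.INTER_CUBIC)])
cv2.imwrite("pics/m2.png",cv2.convertScaleAbs(cv2.resize(im,(800,317))[:,:,::-1],alpha=1.6))
E
```

```text
time: 5.7
eef_pos: [479.8, -1.3, 73.5]
eef_rot: [-0.812, 3.033, 0.004]
contact_force: [-5.7, 3.7, 0.8]
gripper_width: 32.1
-150.679717982465 58.713521188049434
2.0 [ 0.005 -0.013] yaw 0.044
4.0 [ 0.013 -0.024] yaw 0.089
6.0 [ 0.02  -0.036] yaw 0.133
8.0 [ 0.028 -0.047] yaw 0.178
10.0 [ 0.037 -0.058] yaw 0.222
12.0 [ 0.046 -0.068] yaw 0.267
14.0 [ 0.055 -0.078] yaw 0.311
16.0 [ 0.065 -0.088] yaw 0.356
18.0 [ 0.075 -0.097] yaw 0.4
20.0 [ 0.085 -0.107] yaw 0.444
22.0 [ 0.095 -0.115] yaw 0.489
24.0 [ 0.106 -0.124] yaw 0.533
```

View pics/m2.png

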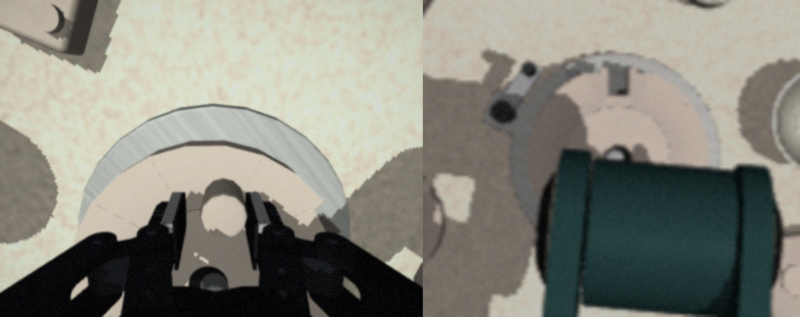

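The notch is now at (620,80), about 0–5°. The remaining ~25° goes slowly, while I watch the force.

```bash
python3 -m inch '[{"claw":0.25,"x":0.007,"y":-0.013,"z":0,"yaw":0.04},{"claw":0.25,"x":0.013,"y":-0.024,"z":0,"yaw":0.09},{"claw":0.25,"x":0.02,"y":-0.036,"z":0,"yaw":0.13},{"claw":0.25,"x":0.028,"y":-0.047,"z":0,"yaw":0.18},{"claw":0.25,"x":0.037,"y":-0.058,"z":0,"yaw":0.22},{"claw":0.25,"x":0.046,"y":-0.068,"z":0,"yaw":0.27},{"claw":0.25,"x":0.055,"y":-0.078,"z":0,"yaw":0.31},{"claw":0.25,"x":0.065,"y":-0.088,"z":0,"yaw":0.36},{"claw":0.25,"x":0.075,"y":-0.097,"z":0,"yaw":0.4},{"claw":0.25,"x":0.085,"y":-0.107,"z":0,"yaw":0.44}]'
python3 arc.py 1 2 3 4 5 6 7 8 9 10 12
python3 - <<'E'
from h import *
import cv2
s=status.sense()
im=eyes.camera("scene")[125:245,180:324];im2=eyes.camera("top")[150:276,190:340]
im=np.hstack([cv2.resize(im,(468,390),interpolation=cv2.INTER_CUBIC),cv2.resize(im2,(464,390),interpolation=cv2.INTER_CUBIC)])
cv2.imwrite("pics/m3.png",cv2.convertScaleAbs(cv2.resize(im,(800,335))[:,:,::-1],alpha=1.6))
E
```

```text
time: 6.8
eef_pos: [493.0, -17.4, 74.5]
eef_rot: [-1.316, 2.85, 0.004]
contact_force: [-5.1, 0.7, 2.7]
gripper_width: 32.2
-130.2934455754228 58.809140761362535
1.0 [ 0.004 -0.005] yaw 0.022
2.0 [ 0.01 -0.01] yaw 0.044
3.0 [ 0.015 -0.014] yaw 0.067
4.0 [ 0.021 -0.018] yaw 0.089
5.0 [ 0.026 -0.022] yaw 0.111
6.0 [ 0.032 -0.026] yaw 0.133
7.0 [ 0.038 -0.03 ] yaw 0.156
8.0 [ 0.043 -0.033] yaw 0.178
9.0 [ 0.049 -0.037] yaw 0.2
10.0 [ 0.055 -0.041] yaw 0.222
12.0 [ 0.067 -0.047] yaw 0.267
```

View pics/m3.png

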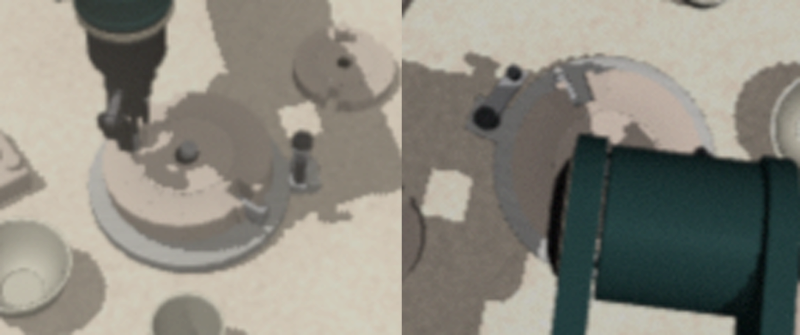

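The notch at (578,85) in the top view is almost at the key, which shows bright beside it at about (563,80). A few more degrees.

```bash
python3 -m inch '[{"claw":0.25,"x":0.004,"y":-0.005,"z":0,"yaw":0.02},{"claw":0.25,"x":0.01,"y":-0.01,"z":0,"yaw":0.04},{"claw":0.25,"x":0.015,"y":-0.014,"z":0,"yaw":0.07},{"claw":0.25,"x":0.021,"y":-0.018,"z":0,"yaw":0.09},{"claw":0.25,"x":0.026,"y":-0.022,"z":0,"yaw":0.11},{"claw":0.25,"x":0.032,"y":-0.026,"z":0,"yaw":0.13},{"claw":0.25,"x":0.038,"y":-0.03,"z":0,"yaw":0.16},{"claw":0.25,"x":0.038,"y":-0.03,"z":0,"yaw":0.16}]'
python3 arc.py 1 2 3 4 5 6 7 8 9 10 12
python3 - <<'E'
from h import *
import cv2
im=eyes.camera("scene")[125:245,180:324];im2=eyes.camera("top")[150:276,190:340]
im=np.hstack([cv2.resize(im,(468,390),interpolation=cv2.INTER_CUBIC),cv2.resize(im2,(464,390),interpolation=cv2.INTER_CUBIC)])
cv2.imwrite("pics/m4.png",cv2.convertScaleAbs(cv2.resize(im,(800,335))[:,:,::-1],alpha=1.6))
E
```

```text
time: 7.7
eef_pos: [499.1, -22.2, 74.4]
eef_rot: [-1.493, 2.761, 0.003]
contact_force: [-0.3, 0.5, 0.2]
gripper_width: 31.8
-122.67615372663067 59.009811555313235
1.0 [ 0.006 -0.004] yaw 0.022
2.0 [ 0.012 -0.007] yaw 0.044
3.0 [ 0.018 -0.011] yaw 0.067
4.0 [ 0.024 -0.014] yaw 0.089
5.0 [ 0.03  -0.017] yaw 0.111
6.0 [ 0.036 -0.02 ] yaw 0.133
7.0 [ 0.042 -0.023] yaw 0.156
8.0 [ 0.048 -0.026] yaw 0.178
9.0 [ 0.054 -0.029] yaw 0.2
10.0 [ 0.061 -0.032] yaw 0.222
12.0 [ 0.074 -0.037] yaw 0.267
```

View pics/m4.png

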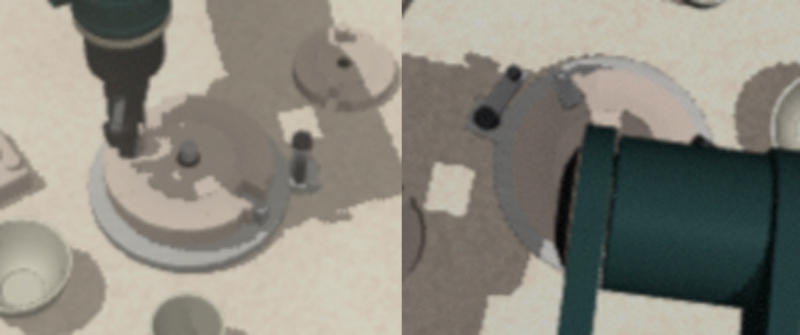

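Run:
```python
from h import *
import cv2
im=cv2.resize(eyes.camera("scene")[145:235,200:305],None,fx=6,fy=6,interpolation=cv2.INTER_CUBIC)
cv2.imwrite("pics/m5.png",cv2.convertScaleAbs(im[:,:,::-1],alpha=2))
im=cv2.resize(eyes.camera("wrist"),None,fx=1.5,fy=1.5,interpolation=cv2.INTER_CUBIC)
cv2.imwrite("pics/m5w.png",cv2.convertScaleAbs(im[:,:,::-1],alpha=1.6))
```

```text
(no output)
```

View pics/m5.png

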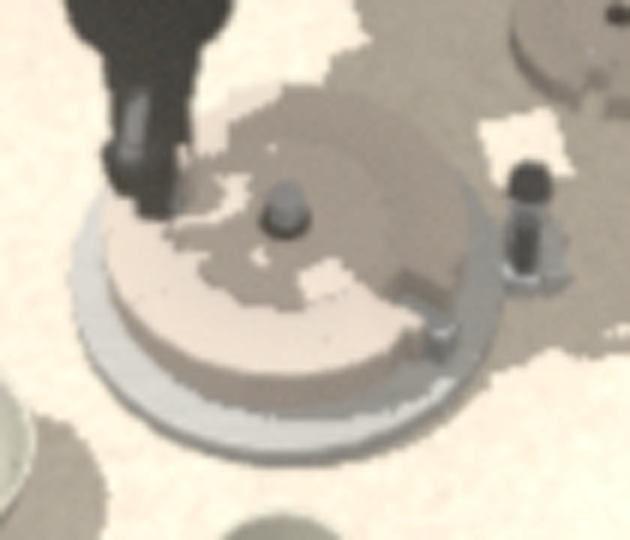

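View pics/m5w.png

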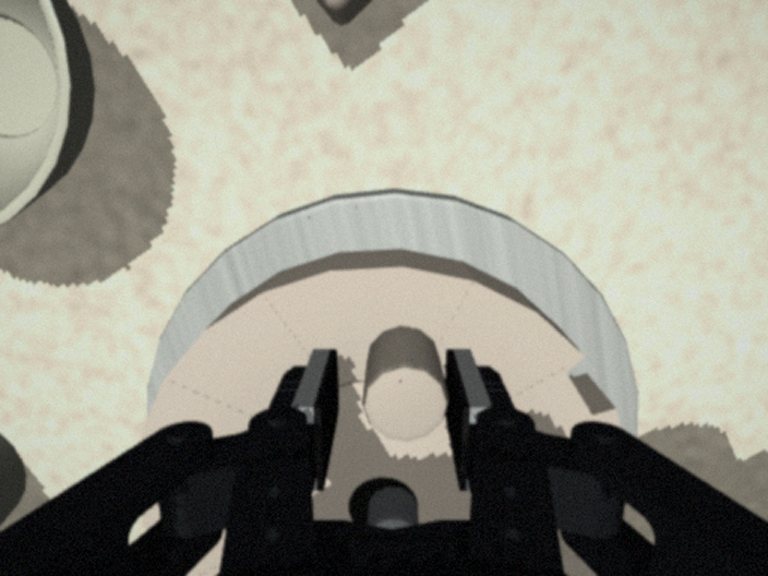

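It looks flat, with the key inside the notch (bright key end at (440,330) in the scene crop), and the side force has gone. I'll open, retract and verify.

```bash
python3 -m inch '[{"claw":0.1,"x":0,"y":0,"z":0,"yaw":0},{"claw":0.1,"x":0,"y":0,"z":0.1,"yaw":0},{"claw":0.1,"x":0,"y":0,"z":0.4,"yaw":0},{"claw":0.1,"x":0,"y":0,"z":0.7,"yaw":0},{"claw":0.1,"x":0,"y":0,"z":1,"yaw":0},{"claw":0.1,"x":0,"y":0,"z":1,"yaw":0}]'
python3 -m inch '[{"claw":0.1,"x":0,"y":-0.3,"z":0.3,"yaw":-0.19},{"claw":0.1,"x":0,"y":-0.6,"z":0.5,"yaw":-0.38},{"claw":0.1,"x":0,"y":-0.8,"z":0.5,"yaw":-0.57},{"claw":0.1,"x":0,"y":-1,"z":0.5,"yaw":-0.76},{"claw":0.1,"x":0,"y":-1,"z":0.5,"yaw":-0.95},{"claw":0.1,"x":0,"y":-1,"z":0.5,"yaw":-1},{"claw":0.1,"x":0,"y":-1,"z":0.5,"yaw":-1}]'
python3 - <<'E'
from h import *
import cv2
im=cv2.resize(eyes.camera("scene")[145:235,200:305],None,fx=6,fy=6,interpolation=cv2.INTER_CUBIC)
cv2.imwrite("pics/n1.png",cv2.convertScaleAbs(im[:,:,::-1],alpha=1.8))
im=cv2.resize(eyes.camera("top")[160:266,205:320],None,fx=5.2,fy=5.2,interpolation=cv2.INTER_CUBIC)
cv2.imwrite("pics/n1t.png",cv2.convertScaleAbs(im[:,:,::-1],alpha=1.8))
E
```

```text
time: 8.5
eef_pos: [500.6, -22.2, 232.3]
eef_rot: [-1.488, 2.755, -0.006]
contact_force: [-0.3, 0.4, -0.8]
gripper_width: 38.3
time: 9.2
eef_pos: [500.4, -172.4, 307.8]
eef_rot: [-0.318, 3.117, -0.012]
contact_force: [-0.4, -0.1, 0.6]
gripper_width: 38.2
```

View pics/n1.png

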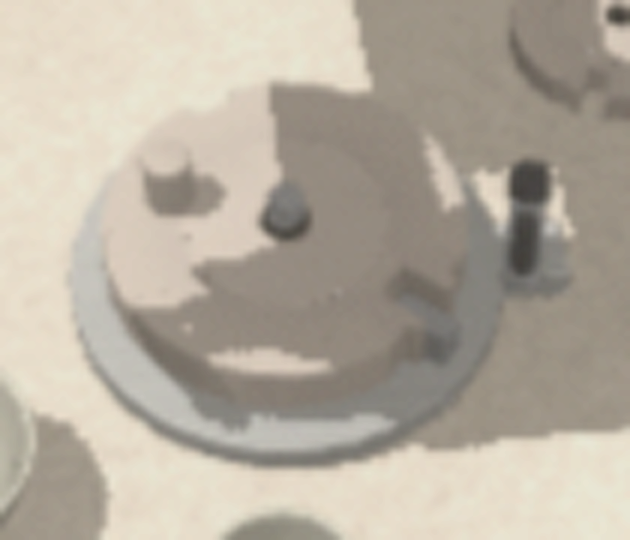

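View pics/n1t.png

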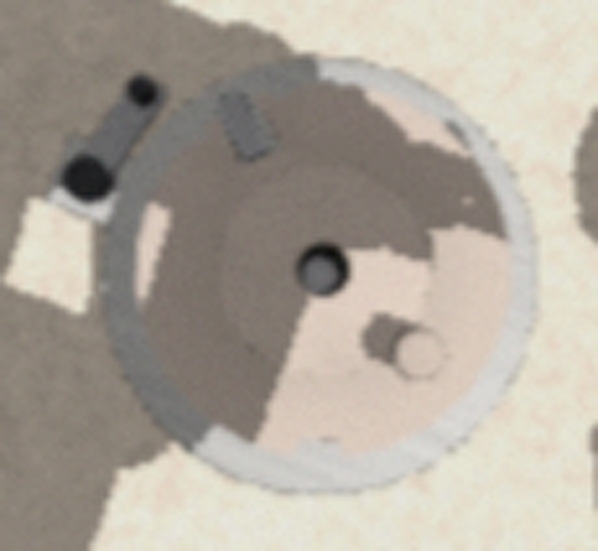

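The mould is flat and concentric with the stand, and the key fills the notch at (245,125) in the top crop. Next is the latch: approach above the pin.

```bash
python3 -m inch '[{"claw":0.35,"x":0.2,"y":0.3,"z":0,"yaw":-0.19},{"claw":0.35,"x":0.4,"y":0.6,"z":0,"yaw":-0.38},{"claw":0.35,"x":0.6,"y":0.9,"z":0,"yaw":-0.57},{"claw":0.35,"x":0.75,"y":1,"z":0,"yaw":-0.76},{"claw":0.35,"x":0.75,"y":1,"z":0,"yaw":-0.95},{"claw":0.35,"x":0.75,"y":1,"z":0,"yaw":-0.97},{"claw":0.35,"x":0.75,"y":1,"z":0,"yaw":-0.97}]'
python3 -m inch '[{"claw":0.35,"x":0,"y":0.3,"z":0,"yaw":0},{"claw":0.35,"x":0,"y":0.6,"z":-0.3,"yaw":0},{"claw":0.35,"x":0,"y":0.89,"z":-0.6,"yaw":0},{"claw":0.35,"x":0,"y":0.89,"z":-0.9,"yaw":0},{"claw":0.35,"x":0,"y":0.89,"z":-1,"yaw":0},{"claw":0.35,"x":0,"y":0.89,"z":-1,"yaw":0}]'
python3 - <<'E'
from h import *
import cv2
s=status.sense();print(s["joint_positions"])
im=cv2.resize(eyes.camera("wrist"),None,fx=1.5,fy=1.5,interpolation=cv2.INTER_CUBIC)
cv2.imwrite("pics/l1.png",cv2.convertScaleAbs(im[:,:,::-1],alpha=1.6))
np.savez("l1.npz",p=s["eef_pos"],r=s["eef_rot"])
E
```

```text
time: 10.0
eef_pos: [613.1, -21.4, 307.6]
eef_rot: [0.857, 3.017, -0.016]
contact_force: [-0.5, -0.0, -0.1]
gripper_width: 27.8
time: 10.6
eef_pos: [611.0, 112.5, 153.1]
eef_rot: [-0.853, -3.022, 0.02]
contact_force: [-0.4, -0.6, 0.0]
gripper_width: 28.2
[ 0.14620138  0.03564172  1.65373432 -0.01127309  1.45838653 -0.87316119]
```

View pics/l1.png

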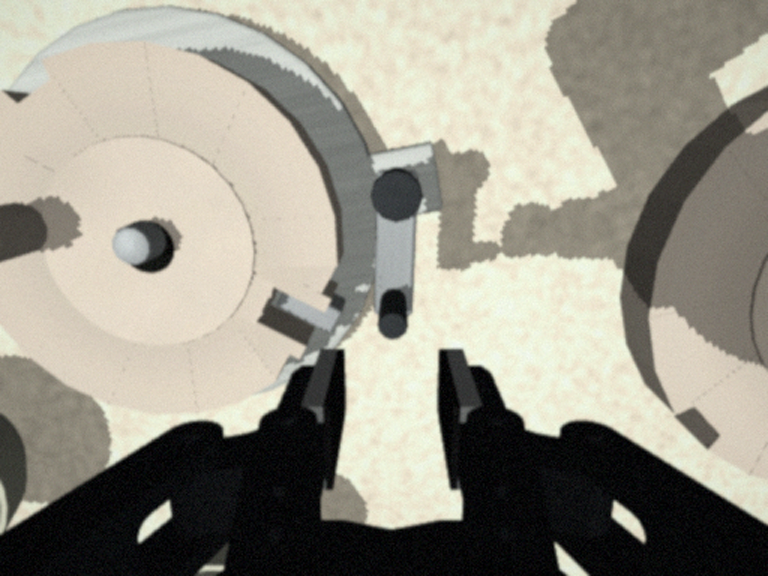

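The pin top is at (392,325) on the jaw centre line, the pivot knob is at (397,195), and the key sits visibly in the notch at (305,310).

Run:
```python
from h import *
np.set_printoptions(precision=3,suppress=True)
w=np.load("l1.npz");T=Tw(w["p"],w["r"])
f=lambda u,v,z:watz(T,u/1.5,v/1.5,z)
pin=f(392,325,104);print(pin,f(392,297,69))
for z in(72,78):print(z,f(397,195,z))
piv=f(397,195,75);d=(pin-piv)[:2];print(np.hypot(*d));a0=np.arctan2(d[1],d[0]);print(np.degrees(a0))
pv=pin[:2]-48*np.array([np.cos(a0),np.sin(a0)])
st=np.array([531,27.5]);e=st-pv;ae=np.degrees(np.arctan2(e[1],e[0]));print("piv",pv,np.hypot(*e),ae)
for k in range(0,91,5):
    a=a0-np.radians(k);q=pv+48*np.array([np.cos(a),np.sin(a)]);print(k,(q-w["p"][:2])/150,round(-k/45,3))
```

```text
[612.392 111.586 104.   ] [611.567 111.667  69.   ]
72 [572.73  137.942  72.   ]
78 [572.19  138.278  78.   ]
47.93842736237392
-33.592695468851915
piv [572.409 138.144] 118.13879494429331 -110.51841145548303
0 [ 0.009 -0.006] 0.0
5 [-0.007 -0.028] -0.111
10 [-0.026 -0.05 ] -0.222
15 [-0.046 -0.069] -0.333
20 [-0.068 -0.086] -0.444
25 [-0.091 -0.102] -0.556
30 [-0.115 -0.115] -0.667
35 [-0.141 -0.127] -0.778
40 [-0.167 -0.136] -0.889
45 [-0.194 -0.143] -1.0
50 [-0.222 -0.147] -1.111
55 [-0.25  -0.149] -1.222
60 [-0.278 -0.148] -1.333
65 [-0.305 -0.145] -1.444
70 [-0.333 -0.14 ] -1.556
75 [-0.36  -0.132] -1.667
80 [-0.386 -0.122] -1.778
85 [-0.411 -0.11 ] -1.889
90 [-0.435 -0.095] -2.0
```

The geometry fits: pin radius 47.9 mm (expected 48) and pivot to axis 118.1 mm (expected 118). I'll descend around the pin and swing clockwise.

```bash
python3 -m inch '[{"claw":0.35,"x":0.01,"y":-0.005,"z":-0.2,"yaw":0},{"claw":0.35,"x":0.01,"y":-0.005,"z":-0.4,"yaw":0},{"claw":0.35,"x":0.01,"y":-0.005,"z":-0.48,"yaw":0},{"claw":0.35,"x":0.01,"y":-0.005,"z":-0.48,"yaw":0}]'
python3 -m inch '[{"claw":0.45,"x":-0.016,"y":-0.022,"z":0,"yaw":-0.11},{"claw":0.45,"x":-0.035,"y":-0.044,"z":0,"yaw":-0.22},{"claw":0.45,"x":-0.055,"y":-0.063,"z":0,"yaw":-0.33},{"claw":0.45,"x":-0.077,"y":-0.08,"z":0,"yaw":-0.44},{"claw":0.45,"x":-0.1,"y":-0.096,"z":0,"yaw":-0.56},{"claw":0.45,"x":-0.124,"y":-0.109,"z":0,"yaw":-0.67},{"claw":0.45,"x":-0.15,"y":-0.121,"z":0,"yaw":-0.78},{"claw":0.45,"x":-0.176,"y":-0.13,"z":0,"yaw":-0.89}]'
python3 - <<'E'
from h import *
import cv2
s=status.sense();p=s["eef_pos"][:2];print(s["eef_pos"])
pv=np.array([572.4,138.1]);d=p-pv;print(np.hypot(*d),np.degrees(np.arctan2(d[1],d[0])))
a0=np.arctan2(d[1],d[0])
for k in range(5,51,5):
    a=a0-np.radians(k);q=pv+48*np.array([np.cos(a),np.sin(a)]);print(k,np.round((q-p)/150,3),round(-k/45,3))
im=cv2.resize(eyes.camera("wrist"),None,fx=1.5,fy=1.5,interpolation=cv2.INTER_CUBIC)
cv2.imwrite("pics/l2.png",cv2.convertScaleAbs(im[:,:,::-1],alpha=1.6))
E
```

```text
time: 11.05
eef_pos: [613.9, 110.8, 85.2]
eef_rot: [0.854, 3.021, -0.018]
contact_force: [0.8, 0.4, 0.7]
gripper_width: 27.7
time: 11.85
eef_pos: [589.0, 91.1, 88.5]
eef_rot: [1.842, 2.543, -0.014]
contact_force: [4.2, -0.1, -1.3]
gripper_width: 23.4
[588.97316658  91.05344063  88.46758296]
49.880342809968106 -70.59408688614697
5 [-0.031  0.004] -0.111
10 [-0.058 -0.002] -0.222
15 [-0.086 -0.005] -0.333
20 [-0.114 -0.006] -0.444
25 [-0.142 -0.005] -0.556
30 [-0.169 -0.001] -0.667
35 [-0.197  0.005] -0.778
40 [-0.223  0.014] -0.889
45 [-0.249  0.025] -1.0
50 [-0.273  0.038] -1.111
```

View pics/l2.png

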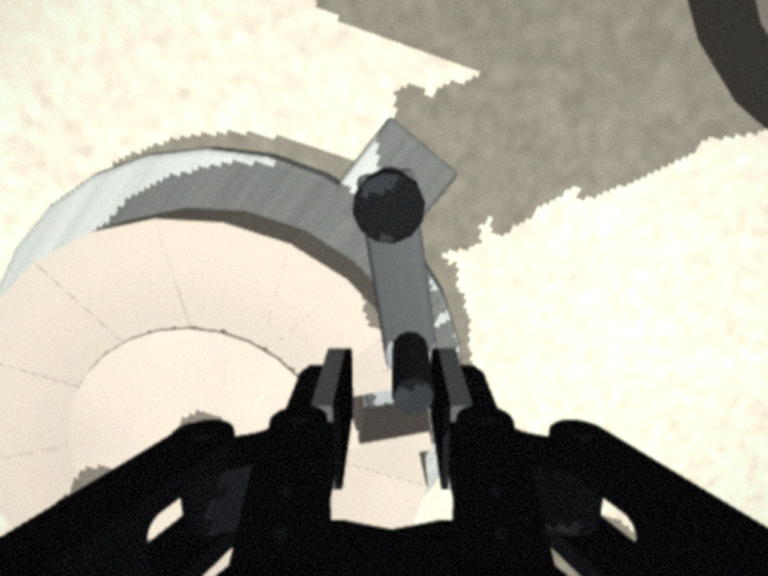

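```bash
python3 -m inch '[{"claw":0.45,"x":-0.031,"y":0.002,"z":-0.02,"yaw":-0.11},{"claw":0.45,"x":-0.058,"y":-0.002,"z":-0.03,"yaw":-0.22},{"claw":0.45,"x":-0.086,"y":-0.005,"z":-0.03,"yaw":-0.33},{"claw":0.45,"x":-0.114,"y":-0.006,"z":-0.03,"yaw":-0.44},{"claw":0.45,"x":-0.142,"y":-0.005,"z":-0.03,"yaw":-0.56},{"claw":0.45,"x":-0.169,"y":-0.001,"z":-0.03,"yaw":-0.67},{"claw":0.45,"x":-0.197,"y":0.005,"z":-0.03,"yaw":-0.78},{"claw":0.45,"x":-0.223,"y":0.014,"z":-0.03,"yaw":-0.89},{"claw":0.45,"x":-0.249,"y":0.025,"z":-0.03,"yaw":-1}]'
python3 - <<'E'
from h import *
import cv2
s=status.sense();p=s["eef_pos"][:2];print(s["eef_pos"])
pv=np.array([572.4,138.1]);d=p-pv;print(np.hypot(*d),np.degrees(np.arctan2(d[1],d[0])))
a0=np.arctan2(d[1],d[0])
for k in range(1,10,1):
    a=a0-np.radians(k);q=pv+48*np.array([np.cos(a),np.sin(a)]);print(k,np.round((q-p)/150,3),round(-k/45,3))
im=cv2.resize(eyes.camera("wrist"),None,fx=1.5,fy=1.5,interpolation=cv2.INTER_CUBIC)
cv2.imwrite("pics/l3.png",cv2.convertScaleAbs(im[:,:,::-1],alpha=1.6))
E
```

```text
time: 12.8
eef_pos: [552.5, 94.4, 86.7]
eef_rot: [-2.682, -1.636, 0.009]
contact_force: [1.9, -2.9, 1.6]
gripper_width: 23.5
[552.47116523  94.39413959  86.74954578]
48.03499442626648 -114.51185974776988
1 [-0.005  0.003] -0.022
2 [-0.01   0.005] -0.044
3 [-0.015  0.008] -0.067
4 [-0.02  0.01] -0.089
5 [-0.025  0.013] -0.111
6 [-0.03   0.016] -0.133
7 [-0.034  0.019] -0.156
8 [-0.039  0.022] -0.178
9 [-0.044  0.025] -0.2
```

View pics/l3.png

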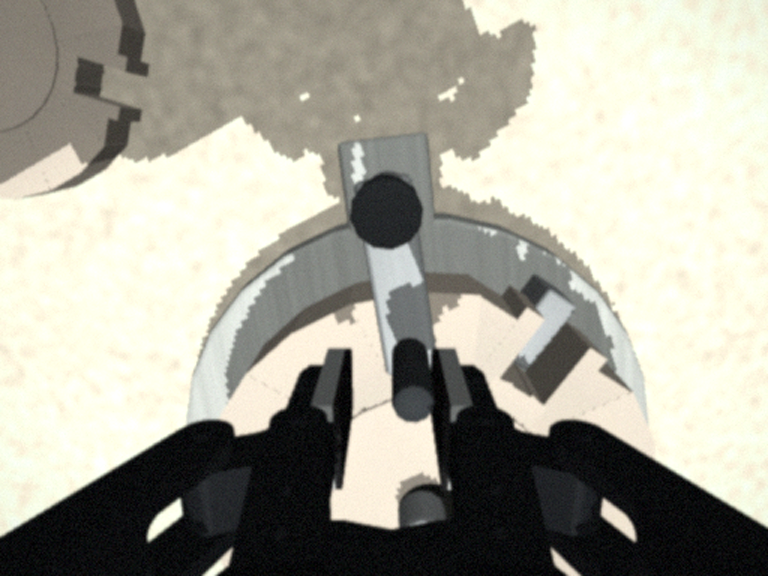

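The pin is nearly in. I'll push the last few degrees to the stop and watch the force.

```bash
python3 -m inch '[{"claw":0.45,"x":-0.01,"y":0.005,"z":0,"yaw":-0.04},{"claw":0.45,"x":-0.02,"y":0.01,"z":0,"yaw":-0.09},{"claw":0.45,"x":-0.025,"y":0.013,"z":0,"yaw":-0.11},{"claw":0.45,"x":-0.025,"y":0.013,"z":0,"yaw":-0.11}]'
```

```text
time: 13.25
eef_pos: [549.4, 96.4, 88.6]
eef_rot: [2.752, 1.514, -0.005]
contact_force: [4.8, -3.3, 3.9]
gripper_width: 23.5
```

```bash
python3 -m inch '[{"claw":0.45,"x":-0.01,"y":0.006,"z":-0.02,"yaw":-0.04},{"claw":0.45,"x":-0.02,"y":0.012,"z":-0.02,"yaw":-0.06},{"claw":0.45,"x":-0.02,"y":0.012,"z":-0.02,"yaw":-0.06}]'
```

```text
time: 13.55
eef_pos: [549.1, 97.3, 87.7]
eef_rot: [2.782, 1.448, 0.004]
contact_force: [19.5, -9.8, -0.0]
gripper_width: 23.5
```

The force rose to 22 N without further travel, so the latch is at its stop. I'll back off, rise and check.

```bash
python3 -m inch '[{"claw":0.35,"x":0.03,"y":-0.01,"z":0,"yaw":0},{"claw":0.35,"x":0.03,"y":-0.012,"z":0,"yaw":0},{"claw":0.35,"x":0.03,"y":-0.012,"z":0.2,"yaw":0},{"claw":0.35,"x":0.03,"y":-0.012,"z":0.5,"yaw":0},{"claw":0.35,"x":0.03,"y":-0.012,"z":0.8,"yaw":0},{"claw":0.35,"x":0.03,"y":-0.012,"z":1,"yaw":0},{"claw":0.35,"x":0.03,"y":-0.012,"z":1,"yaw":0}]'
python3 -m inch '[{"claw":0.35,"x":-0.3,"y":0.3,"z":0.3,"yaw":0},{"claw":0.35,"x":-0.5,"y":0.6,"z":0.6,"yaw":0},{"claw":0.35,"x":-0.5,"y":0.9,"z":0.6,"yaw":0},{"claw":0.35,"x":-0.5,"y":1,"z":0.6,"yaw":0},{"claw":0.35,"x":-0.5,"y":1,"z":0.6,"yaw":0},{"claw":0.35,"x":-0.5,"y":1,"z":0.6,"yaw":0}]'
python3 - <<'E'
from h import *
import cv2
im=cv2.resize(eyes.camera("scene")[135:255,160:310],None,fx=5,fy=5,interpolation=cv2.INTER_CUBIC)
cv2.imwrite("pics/f1.png",cv2.convertScaleAbs(im[:,:,::-1],alpha=1.8))
im=cv2.resize(eyes.camera("top")[110:290,190:390],None,fx=3.3,fy=3.3,interpolation=cv2.INTER_CUBIC)
cv2.imwrite("pics/f1t.png",cv2.convertScaleAbs(im[:,:,::-1],alpha=1.8))
E
```

```text
time: 14.25
eef_pos: [554.5, 95.8, 242.8]
eef_rot: [2.779, 1.45, 0.013]
contact_force: [0.4, 0.2, -0.3]
gripper_width: 27.4
time: 14.85
eef_pos: [479.0, 246.7, 332.1]
eef_rot: [2.777, 1.454, 0.011]
contact_force: [0.1, -0.4, -1.1]
gripper_width: 27.6
```

View pics/f1.png

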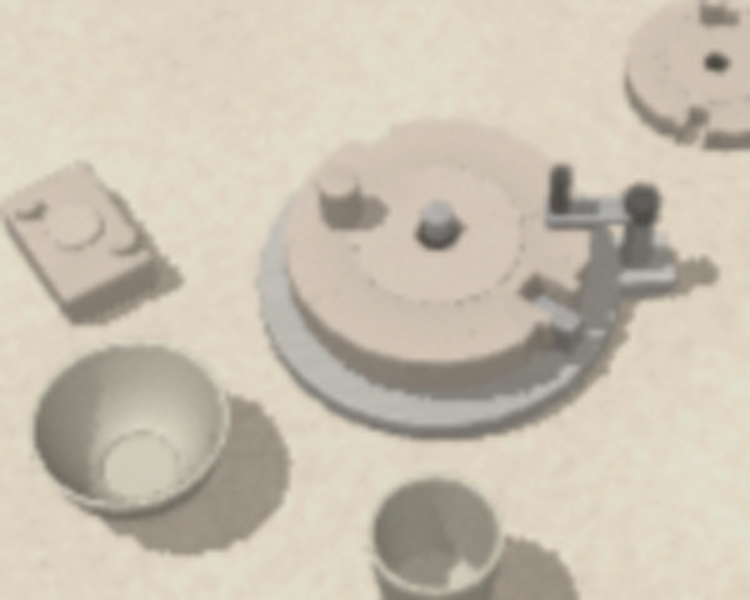

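View pics/f1t.png

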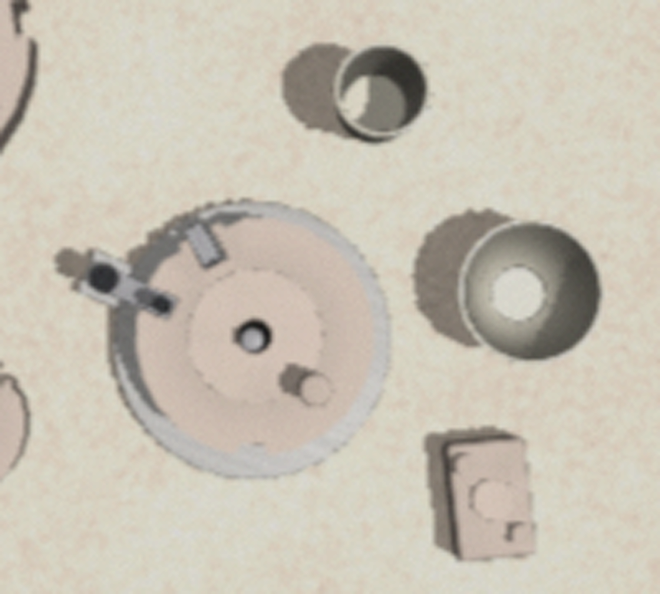

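The latch arm lies over the rim and points at the spindle. The mould is flat with the key in its notch, and the bowl, cup and mould piece have not moved.

```bash
python3 -c "
from workcell import order,status
print(order.finish_job());print(status.sense()['time'])"
```

```text
the job is handed in; nothing more can be done
None
the job is handed in; nothing more can be done
```

I handed the job in at about 15 s of the allowed 56 s. The hand-in reports no verdict, so the result below rests on my own checks.

- **Mould:** I straddled the boss of the middle-sized mould with loosely open fingers and turned it about 100° anticlockwise on its spindle. At the key it dropped over it and the side force went to about zero.
- **Latch:** I straddled the pin and swung the latch clockwise. At the end the force rose to about 22 N without further travel, which I took as the stop.

**Last checks:**
- The final scene and top pictures show the mould flat and concentric with the stand, with the key inside the notch.
- They also show the latch arm over the rim pointing at the spindle, and the bowl, cup and mould piece in place.
- The gripper was well clear, with near-zero force.
- I judged the mould's flatness and the latch's final angle from the pictures and forces, not by measuring them.
- **Disagreements:** the cameras differed by 2–3 mm on the spindle and boss, and by more on the pivot until the close-up. In the top view the pivot-to-pin line is about 4° off the spindle direction, which I put down to the height of the pin.

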